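Batch recall: tip the cartons to read their bases, slide the recalled into the fence

TASK

Tip the three upright swab cartons in the front row over away from you onto their backs, so that the mark on each underside faces you, before you move any of them on. Then slide the cartons whose underside carries a bar along the counter until they lie, still on their backs, wholly inside the aluminium fence, and leave the one with a round disc lying where it fell, outside. Do not pick any carton up, and do not knock over or push aside the two vials in the fence or the specimen pot beside the row.

Things in the scene. Friction and masses are not known exactly. Their poses are not given: they have to be found in the camera images.
- carton_a_top (a point): centre of the top of carton_a, 110 mm along z from its origin
- carton_b_top (a point): centre of the top of carton_b, 110 mm along z from its origin
- carton_c_top (a point): centre of the top of carton_c, 110 mm along z from its origin
- carton_a: upright swab carton, one of three alike in the front row: 51 deep (x) x 86 wide (y) x 110 mm tall (z), 0.12 kg. Origin: centre of its underside; z to its top, +x out of its back, away from the robot. On its back, +x points down, underside to the robot, origin 25 mm above the counter. Pushed high it tips, low it slides; lying it is too wide to grip. Black mark hidden underneath: a 70 x 11 mm bar
- carton_b: upright swab carton, one of three alike in the front row: 51 deep (x) x 86 wide (y) x 110 mm tall (z), 0.12 kg. Origin: centre of its underside; z to its top, +x out of its back, away from the robot. On its back, +x points down, underside to the robot, origin 25 mm above the counter. Pushed high it tips, low it slides; lying it is too wide to grip. Black mark hidden underneath: a 70 x 11 mm bar
- carton_c: upright swab carton, one of three alike in the front row: 51 deep (x) x 86 wide (y) x 110 mm tall (z), 0.12 kg. Origin: centre of its underside; z to its top, +x out of its back, away from the robot. On its back, +x points down, underside to the robot, origin 25 mm above the counter. Pushed high it tips, low it slides; lying it is too wide to grip. Black mark hidden underneath: a round 38 mm disc
- fence: fixed aluminium fence on the counter, 28 mm high, 5 mm thick: a back rail along y and a side rail at each end, no floor, open towards the robot (-x). Inside 450 mm wide (y), 130 mm deep (x). Origin on the counter at the centre of the enclosed area: open front at its x = -65 mm, back rail at x = +65 mm, side rails at y = +/-225 mm
- vial_left: small loose glass injection vial with cap, 25 mm diameter, about 60 mm tall, standing inside the fence between the places where cartons can lie; bystander, must stay upright and in place. Origin at the centre of its foot; the left one (nearer +y)
- vial_right: small loose glass injection vial with cap, 25 mm diameter, about 60 mm tall, standing inside the fence between the places where cartons can lie; bystander, must stay upright and in place. Origin at the centre of its foot; the right one (nearer -y)
- pot: loose specimen pot with a white screw lid, 51 mm diameter, 74 mm tall, standing on the counter to the left of the row of cartons; bystander, must stay upright and in place. Origin at the centre of its foot

How it is judged:
By the outcome, as a careful person would: the job done as asked, in the order asked, and still so for the second after the job is handed in, with the robot touching nothing.
It also fails if it takes over 64 s, if anything falls off the work surface, if the arm or the gripper's body presses on something with over 40 N, if the wrist force passes 120 N, or if a joint passes its speed limit or range.

ROBOT

A 7-joint arm with a two-finger parallel gripper is mounted at the origin on a cart in front of the work surface, level with it; the furniture and walls round the work are solid. World frame = base frame: x ahead of the robot, y to its left, z up, the work surface at z = 0. Lengths are in m, angles in rad, forces in N, time in s.
With the tool pointing down it reaches from about 0.4 to 0.85 m from the base axis. Payload 4.5 kg.
Tool frame: the origin (TCP) lies where the fingers leave the gripper's body, on its centre line; the fingertips stand 64 mm ahead of it and the grasp point (between the pads) lies 45 mm ahead of it; z points along the fingers, y is the line along which they close (so a half turn about z gives the same grasp; the last joint's range is limited). The gripper opens to 88 mm and grips with 3 to 60 N. Pads are 18 mm wide; open, the fingers measure 123 mm over their backs; the gripper's body (75 mm by 187 mm) begins 45 mm behind the grasp point.
Start: joints at [-1.119, 0.689, -0.195, 1.565, 0.157, 0.902, -0.215], TCP at [0.254, 0.571, 0.303] pointing down, gripper open.
Joint ranges: [-3.01, 3.01], [-0.46, 2.08], [-1.47, 1.51], [0.13, 2.56], [-1, 4.14], [0.04, 2.09], [-2.66, 2.66]. Speed limits (rad/s): [2.57, 2.57, 3.14, 3.14, 3.14, 3.14, 3.14].

INTERFACE

Orientations are given as a unit quaternion [x, y, z, w].
In Python, from plant import r gives the robot as it stands.
- The arm moves only by the tool play_rows, never from a script. Its arguments are lists of equal length, an entry for each row: "translation": the shift along the tool's x, y, z in m, a list of three; "delta_rot": the turn, a rotation vector about the tool's x, y, z in degrees, a list of three; "grip": the opening, from -1 (shut) to 1 (fully open). In form: {"translation": [[x, y, z], ...], "delta_rot": [[rx, ry, rz], ...], "grip": [grip, ...]}. A call has 1 to 20 rows; each row shifts and turns the commanded pose from where the row before left it, along the tool's axes as they then stand; what a row does not reach is not made up. A row lasts 1/8 s, in which the tool goes at most 62.5 mm and 10.7 degrees, less where a joint would pass 70% of its speed; a pose out of reach is approached as far as the arm can. A call with a gripper value outside its range is refused whole. The fingers move at their own pace and stop on an object; "squeeze" is the grip in N (left out, the last holds). Time passes only in rows, so rows that do not move let the fingers close. It gives the time, the measured TCP pose, the force, the opening and the grip force at its end, in the units of the state.
- r.get_state(): the state, without advancing time (a new reading comes with each control period).
- r.snapshot(name): name is "scene" or "top"; returns the picture (420x560x3 uint8, blue, green, red); there is no depth.
- r.get_calibration(name): a dict with "intrinsics" (3x3 intrinsics, pixels), "eye" and "rotation" of the camera in the world. Camera axes: x right, y up, looking along -z (the intrinsics and any distortion apply to the point x, -y, -z); pixel columns grow to the right and rows downward; lengths in m; the calibration is good to about 2 mm. A picture is of the moment at which its call begins. get_calibration takes no time and is no camera call.
- r.finish_job(): hands the job in; it is judged then, once.
Trained networks look in the newest picture that a camera, given by its name, has taken for a name from the list of things; names that differ only in an ending like _2 or _b are one class to them, and where a whole thing is asked for, a point or a joint stands for the part that bears it (a point fixed in the world has none). Each returns a list of dicts, best first, with "confidence" (0 to 1); they miss things now and then, are a little off and sometimes report something else, mostly with a low value. They report only what shows in the picture. A call takes as long as a camera call.
- r.look_for(camera, target): "point" ([x, y, z] in m, in world coordinates, good to about 4 mm: the middle of the surface that is visible of it).
- r.silhouettes(camera, target): "pixels" (420x560 bool, what is visible of it).
The state is a dict: "clock": time; "q": joint angles; "qd": joint speeds; "joint_torque": joint torques, N m; "tool_pos": TCP position; "eef_rot": TCP orientation; "contact_force": force on the tool from outside, world axes, zero at the start; "moment": the same for the moment, N m; "opening": opening from 0.0 (shut) to 1.0 (fully open); "finger_force": force on a finger pad.
Only numpy, scipy, OpenCV 4.12 (cv2) and the standard library are available. Lean on these libraries where they do the work, as an engineer would, in place of code of your own. Each camera call takes 0.05 s, during which the arm holds its last target. There are 200 camera calls.

## Working session

There is one attempt and no reset: what is moved stays moved. The work goes in short steps, Python scripts to look and compute and a tool call to move; the robot and the scene stay as the last step left them, time stands still between calls to the robot, and variables do not carry over. Pictures are saved under pics/ and viewed, at most 10 in all, crops included, and the job is handed in when it is done.

Besides the shell and the picture viewer there is one more tool, called after "Request:" as a command line: name --argument value ..., lists and objects as JSON in quotes. play_rows: Moves the arm, as the interface text tells. Its arguments: {"type":"object","properties":{"translation":{"type":"array","items":{"type":"array","items":{"type":"number"}}},"delta_rot":{"type":"array","items":{"type":"array","items":{"type":"number"}}},"grip":{"type":"array","items":{"type":"number"}},"squeeze":{"type":"number"}},"required":["translation","delta_rot","grip"]}

```bash
ls; mkdir -p pics; cat > h.py <<'E'
import numpy as np, cv2
from plant import r
def proj(cam,P):
    c=r.get_calibration(cam);K=np.array(c["intrinsics"]);R=np.array(c["rotation"]);e=np.array(c["eye"])
    p=(np.atleast_2d(P)-e)@R; p=p*[1,-1,-1]; q=p@K.T; return q[:,:2]/q[:,2:]
def unproj(cam,uv,z):
    c=r.get_calibration(cam);K=np.array(c["intrinsics"]);R=np.array(c["rotation"]);e=np.array(c["eye"])
    uv=np.atleast_2d(uv).astype(float);d=np.c_[uv,np.ones(len(uv))]@np.linalg.inv(K).T*[1,-1,-1]@R.T
    return e+d*((z-e[2])/d[:,2])[:,None]
E
python3 - <<'E'
from h import *
ims=[r.snapshot(n) for n in("scene","top")]
for n,i in zip(("scene","top"),ims): cv2.imwrite(f"pics/{n}0.png",i); c=r.get_calibration(n); print(n,np.round(c["eye"],3),np.round(c["rotation"],2).tolist(),{k:v for k,v in c.items() if k not in("eye","rotation")})
for t in["carton_a","carton_a_top","fence","vial_left","pot"]:
  for n in("scene","top"):
    print(t,n,[(np.round(d["point"],3).tolist(),round(d["confidence"],2)) for d in r.look_for(n,t)])
print(r.get_state())
E
```

```text
pics
scene [0.059 0.489 0.454] [-0.2, 0.49, 0.79, -0.3] {'intrinsics': array([[405.32013155,   0.        , 277.23856516],
       [  0.        , 405.32013155, 198.13214735],
       [  0.        ,   0.        ,   1.        ]])}
top [ 0.449 -0.066  1.071] [-0.05, 0.04, 0.71, -0.7] {'intrinsics': array([[449.28768949,   0.        , 281.4532713 ],
       [  0.        , 449.28768949, 214.03256209],
       [  0.        ,   0.        ,   1.        ]])}
carton_a scene [([0.423, 0.022, 0.07], 0.78), ([0.44, -0.295, 0.091], 0.76), ([0.404, -0.13, 0.07], 0.6)]
carton_a top [([0.445, -0.003, 0.108], 0.97), ([0.421, -0.165, 0.108], 0.95), ([0.455, -0.301, 0.11], 0.71)]
carton_a_top scene [([0.436, -0.297, 0.093], 0.62), ([0.402, -0.131, 0.067], 0.6), ([0.442, 0.219, 0.057], 0.42)]
carton_a_top top [([0.46, -0.301, 0.113], 0.94)]
fence scene [([0.745, -0.064, 0.016], 0.72)]
fence top [([0.751, -0.148, 0.009], 0.62)]
vial_left scene [([0.696, -0.051, 0.03], 0.58)]
vial_left top [([0.702, -0.227, 0.043], 0.23)]
pot scene [([0.44, 0.221, 0.054], 0.91)]
pot top [([0.456, 0.204, 0.073], 0.59)]
{'clock': 0.6, 'q': array([-1.11923211,  0.68909163, -0.19458123,  1.56533808,  0.15730512,
        0.90248705, -0.21513161]), 'qd': array([ 7.46386680e-04,  6.49649602e-05,  3.01364209e-04,  1.82154898e-04,
       -5.12219678e-04, -1.14609251e-03, -5.99884501e-04]), 'joint_torque': array([-4.16783696e-04, -5.27247584e+01, -1.26583021e+00, -1.53676790e+01,
       -5.16829686e-02, -4.64665754e-04,  2.91183994e-05]), 'tool_pos': array([0.25356253, 0.57125829, 0.30273729]), 'eef_rot': array([2.07374206e-01, 9.78261692e-01, 2.84985067e-05, 9.20703664e-06]), 'contact_force': array([-0.05885611, -0.32696506, -0.04427849]), 'moment': array([0.02608827, 0.02905389, 0.00336696]), 'finger_force': 0.0, 'opening': 0.9978486456904014}
```

```bash
sed -i 's/R=np.array(c\["rotation"\])/R=Rot.from_quat(c["rotation"]).as_matrix()/; s/^from plant import r/from plant import r\nfrom scipy.spatial.transform import Rotation as Rot/' h.py
python3 - <<'E'
from h import *
a=cv2.imread("pics/scene0.png");b=cv2.imread("pics/top0.png")
cv2.imwrite("pics/s0.png",cv2.resize(a,(800,600)));cv2.imwrite("pics/t0.png",cv2.resize(b,(800,600)))
print(proj("scene",[0.44,0.221,0.054]),proj("top",[0.456,.204,.073]))
r.snapshot("top")
for d in r.silhouettes("top","carton_a"):
  m=d["pixels"];ys,xs=np.nonzero(m);print("c",round(d["confidence"],2),m.sum(),cv2.minAreaRect(np.c_[xs,ys].astype(np.float32)))
for t in("vial_left","vial_right","pot","fence"):
 for n in("top","scene"):
  r.snapshot(n)
  for d in r.silhouettes(n,t):
   m=d["pixels"];ys,xs=np.nonzero(m);print(t,n,round(d["confidence"],2),m.sum(),xs.min(),xs.max(),ys.min(),ys.max())
T=Rot.from_quat(r.get_state()["eef_rot"]).as_matrix();print(T.round(3))
E
```

```text
[[213.50013357 308.47213636]] [[162.02382967 267.35190301]]
c 0.83 962 ((329.0, 283.5), (23.0, 42.0), 90.0)
c 0.81 926 ((254.63970947265625, 273.0499572753906), (40.79651641845703, 23.424531936645508), 8.365885734558105)
c 0.58 1150 ((395.4286804199219, 265.3290100097656), (23.96885871887207, 49.28596496582031), 81.38435363769531)
vial_left top 0.5 116 274 284 155 168
vial_left scene 0.75 253 230 240 192 217
vial_right scene 0.57 186 280 288 169 192
vial_right scene 0.41 3388 283 338 206 282
pot top 0.8 535 148 176 257 279
pot scene 0.97 1698 195 232 281 337
fence top 0.66 2318 218 413 135 202
fence scene 0.75 2112 170 346 163 255
[[-0.914  0.406  0.   ]
 [ 0.406  0.914  0.   ]
 [ 0.     0.    -1.   ]]
```

View pics/t0.png

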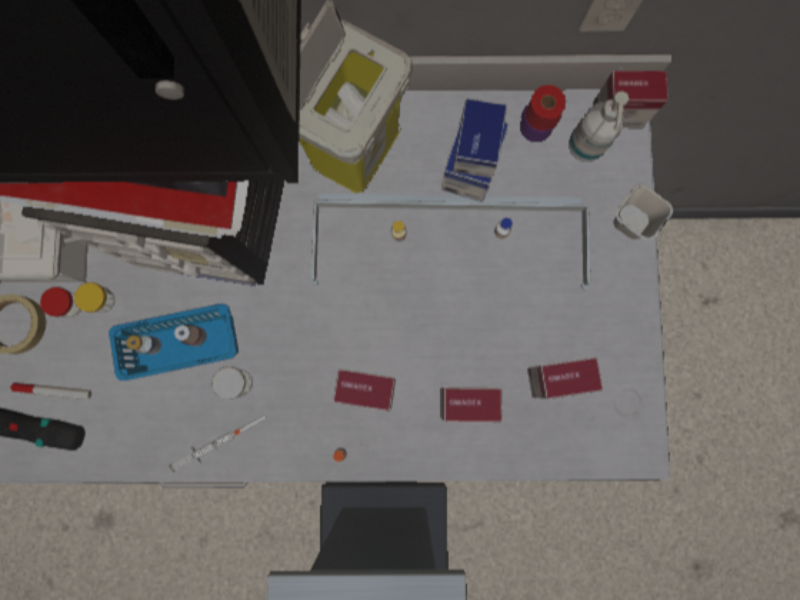

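View pics/s0.png

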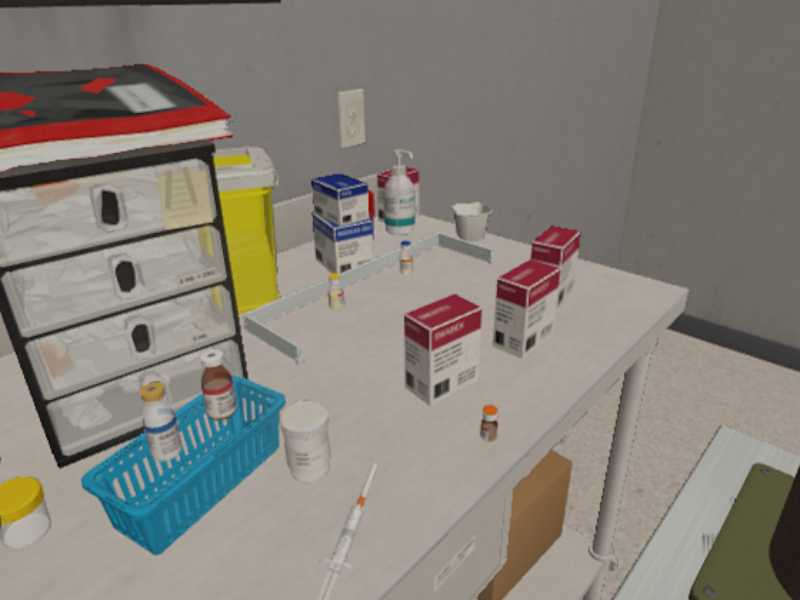

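```bash
python3 - <<'E'
from h import *
b=cv2.imread("pics/top0.png")
cv2.imwrite("pics/z0.png",cv2.resize(b[120:330,200:480],(800,600),interpolation=cv2.INTER_CUBIC))
# dark-red tops
hsv=cv2.cvtColor(b,cv2.COLOR_BGR2HSV);m=((hsv[...,0]>165)|(hsv[...,0]<4))&(hsv[...,1]>120)&(hsv[...,2]>50)
m=m.astype(np.uint8);m[:240]=0
m=cv2.morphologyEx(m,cv2.MORPH_CLOSE,np.ones((5,5)))
for c in cv2.findContours(m,0,cv2.CHAIN_APPROX_NONE)[0]:
  if cv2.contourArea(c)<300: continue
  w=unproj("top",c[:,0],0.11)[:,:2]; print(cv2.minAreaRect((w*1000).astype(np.float32)))
print("pot",unproj("top",np.array([[231,382]])*.7,.074),"fence corners bl br fl fr",unproj("top",np.array([[316,204],[587,207],[315,283],[585,287]])*.7,.028))
print("vials",unproj("top",np.array([[399,227],[506,223]])*.7,.06),"orange",unproj("top",np.array([[339,455]])*.7,.02))
E
```

```text
((420.8601379394531, -164.55828857421875), (76.58489227294922, 41.79450607299805), 89.66990661621094)
((443.7481689453125, -2.362945556640625), (80.10319519042969, 43.803993225097656), 80.6345443725586)
((459.247314453125, -311.3665771484375), (44.227474212646484, 79.84819030761719), 8.13161563873291)
pot [[0.45589156 0.20444244 0.074     ]] fence corners bl br fl fr [[ 0.75084904  0.08265213  0.028     ]
 [ 0.74231993 -0.36924623  0.028     ]
 [ 0.61721244  0.08285986  0.028     ]
 [ 0.60758055 -0.36040329  0.028     ]]
vials [[ 0.70247151 -0.05615766  0.06      ]
 [ 0.70781049 -0.22857144  0.06      ]] orange [[0.33896469 0.04241009 0.02      ]]
```

View pics/z0.png

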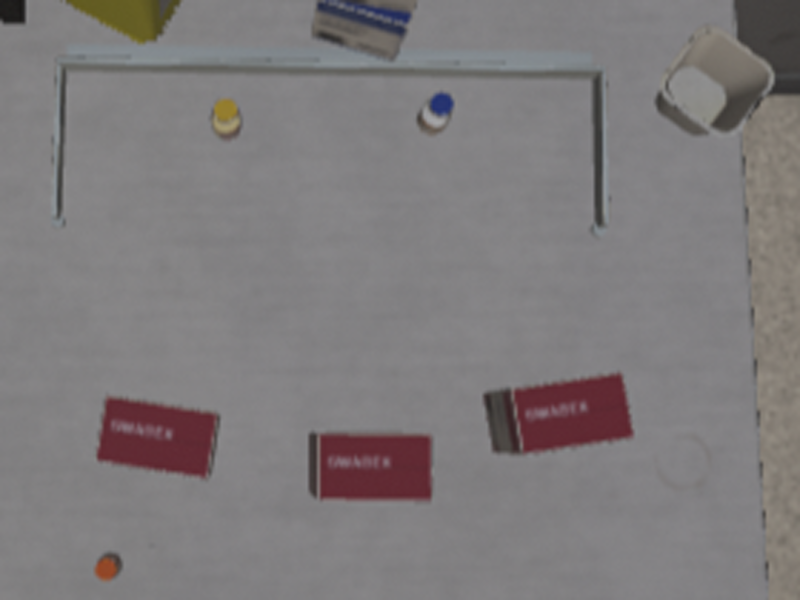

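Request:
play_rows --translation '[[0,0,0],[0,0,0],[-0.0158,-0.0383,0],[-0.0158,-0.0383,0],[-0.0158,-0.0383,0],[-0.0158,-0.0383,0],[-0.0158,-0.0383,0],[-0.0158,-0.0383,0],[-0.0158,-0.0383,0],[-0.0158,-0.0383,0],[-0.0158,-0.0383,0],[-0.0158,-0.0383,0],[-0.0158,-0.0383,0],[-0.0158,-0.0383,0],[-0.0158,-0.0383,0],[-0.0158,-0.0383,0],[0,0,0]]' --delta_rot '[[0,0,-7.25],[0,0,-7.25],[0,0,0],[0,0,0],[0,0,0],[0,0,0],[0,0,0],[0,0,0],[0,0,0],[0,0,0],[0,0,0],[0,0,0],[0,0,0],[0,0,0],[0,0,0],[0,0,0],[0,0,0]]' --grip '[0,0,0,0,0,0,0,0,0,0,0,0,0,0,0,0,0]'

```text
clock: 3.62
tool_pos: [0.3843, 0.0032, 0.3027]
eef_rot: [0.086, 0.996, -0.0, 0.0]
contact_force: [-0.8, 0.7, -0.0]
opening: 0.502
finger_force: 0.0
```

Request:
play_rows --translation '[[0,0.005,0.037],[0,0,0.037],[0,0,0.037],[0,0,0.036],[0,0,0]]' --delta_rot '[[0,0,0],[0,0,0],[0,0,0],[0,0,0],[0,0,0]]' --grip '[0,0,0,0,0]'

```text
clock: 4.25
tool_pos: [0.3874, 0.0114, 0.163]
eef_rot: [0.081, 0.997, -0.002, -0.001]
contact_force: [-0.6, 0.2, 0.1]
opening: 0.501
finger_force: 0.0
```

Request:
play_rows --translation '[[-0.01,-0.002,0],[-0.01,-0.002,0],[-0.008,0,0],[-0.008,0,0],[-0.008,0,0],[-0.008,0,0],[-0.008,0,0],[-0.008,0,0],[-0.008,0,0],[-0.008,0,0],[-0.008,0,0],[-0.008,0,0],[0,0,0],[0,0,0]]' --delta_rot '[[0,0,0],[0,0,0],[0,0,0],[0,0,0],[0,0,0],[0,0,0],[0,0,0],[0,0,0],[0,0,0],[0,0,0],[0,0,0],[0,0,0],[0,0,0],[0,0,0]]' --grip '[0,0,0,0,0,0,0,0,0,0,0,0,0,0]'

```text
clock: 6.0
tool_pos: [0.4854, -0.0102, 0.1641]
eef_rot: [0.082, 0.997, -0.002, -0.0]
contact_force: [-0.7, -0.3, -0.4]
opening: 0.501
finger_force: 0.0
```

```bash
python3 - <<'E'
from h import *
cv2.imwrite("pics/s1.png",cv2.resize(r.snapshot("scene"),(800,600)))
s=r.get_state();print(s["tool_pos"],s["contact_force"])
print(Rot.from_quat(s["eef_rot"]).as_matrix().round(3))
E
```

```text
[ 0.48527605 -0.01020483  0.16408774] [ 0.47723224  0.9195942  -0.22751244]
[[-0.986  0.164 -0.001]
 [ 0.164  0.986 -0.003]
 [ 0.    -0.004 -1.   ]]
```

View pics/s1.png

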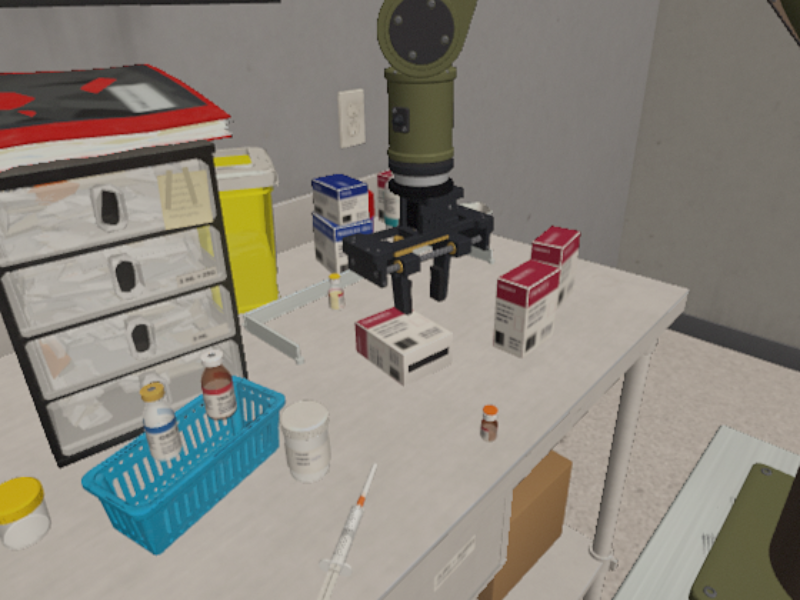

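Request:
play_rows --translation '[[0,0,-0.03],[0,0,-0.02],[0.024,-0.031,0],[0.024,-0.031,0],[0.024,-0.031,0],[0.024,-0.031,0],[0.024,-0.031,0],[0,0,0.03],[0,0,0.024],[0,0,0]]' --delta_rot '[[0,0,0],[0,0,-9.4],[0,0,0],[0,0,0],[0,0,0],[0,0,0],[0,0,0],[0,0,0],[0,0,0],[0,0,0]]' --grip '[0,0,0,0,0,0,0,0,0,0]'

```text
clock: 7.3
tool_pos: [0.3648, -0.1648, 0.1599]
eef_rot: [-0.0, 1.0, -0.002, -0.002]
contact_force: [0.5, -0.1, 0.2]
opening: 0.502
finger_force: 0.0
```

Request:
play_rows --translation '[[-0.01,0,0],[-0.01,0,0],[-0.008,0,0],[-0.008,0,0],[-0.008,0,0],[-0.008,0,0],[-0.008,0,0],[-0.008,0,0],[-0.008,0,0],[-0.008,0,0],[-0.008,0,0],[0,0,0],[0,0,-0.03],[0,0,-0.02]]' --delta_rot '[[0,0,0],[0,0,0],[0,0,0],[0,0,0],[0,0,0],[0,0,0],[0,0,0],[0,0,0],[0,0,0],[0,0,0],[0,0,0],[0,0,0],[0,0,0],[0,0,0]]' --grip '[0,0,0,0,0,0,0,0,0,0,0,0,0,0]'

```text
clock: 9.05
tool_pos: [0.4572, -0.165, 0.2114]
eef_rot: [0.0, 1.0, -0.002, -0.0]
contact_force: [-0.7, 0.2, -0.2]
opening: 0.502
finger_force: 0.0
```

Request:
play_rows --translation '[[0.012,-0.0385,0],[0.012,-0.0385,0],[0.012,-0.0385,0],[0.012,-0.0385,0],[0,0,0],[0,0,0.03],[0,0,0.024],[0,0,0]]' --delta_rot '[[0,0,0],[0,0,0],[0,0,0],[0,0,0],[0,0,-8],[0,0,0],[0,0,0],[0,0,0]]' --grip '[0,0,0,0,0,0,0,0]'

```text
clock: 10.05
tool_pos: [0.4081, -0.3187, 0.1559]
eef_rot: [-0.069, 0.998, -0.001, -0.002]
contact_force: [0.7, -0.5, 0.5]
opening: 0.496
finger_force: 0.0
```

Request:
play_rows --translation '[[-0.01,0,0],[-0.01,0,0],[-0.008,0,0],[-0.008,0,0],[-0.008,0,0],[-0.008,0,0],[-0.008,0,0],[-0.008,0,0],[-0.008,0,0],[-0.008,0,0],[-0.008,0,0],[0,0,0],[0.03,0,-0.03],[0.03,0,-0.02],[0.03,0,0]]' --delta_rot '[[0,0,0],[0,0,0],[0,0,0],[0,0,0],[0,0,0],[0,0,0],[0,0,0],[0,0,0],[0,0,0],[0,0,0],[0,0,0],[0,0,0],[0,0,0],[0,0,0],[0,0,0]]' --grip '[0,0,0,0,0,0,0,0,0,0,0,0,0,0,0]'

```text
clock: 11.92
tool_pos: [0.4109, -0.3192, 0.2086]
eef_rot: [-0.069, 0.998, -0.003, 0.001]
contact_force: [0.1, -1.3, 0.7]
opening: 0.501
finger_force: 0.0
```

```bash
python3 - <<'E'
from h import *
a=r.snapshot("scene");b=r.snapshot("top")
cv2.imwrite("pics/s2.png",cv2.resize(a[140:350,180:460],(800,600)));cv2.imwrite("pics/t2.png",cv2.resize(b[120:330,200:480],(800,600),interpolation=cv2.INTER_CUBIC))
for d in r.silhouettes("top","carton_a"):
  m=d["pixels"].astype(np.uint8);c=max(cv2.findContours(m,0,cv2.CHAIN_APPROX_NONE)[0],key=len)
  w=unproj("top",c[:,0],0.051)[:,:2]; print(round(d["confidence"],2),cv2.minAreaRect((w*1000).astype(np.float32)))
E
```

```text
0.83 ((501.2981872558594, -163.20907592773438), (86.32022094726562, 111.27124786376953), 89.24982452392578)
0.71 ((540.0376586914062, -294.884033203125), (110.47633361816406, 94.1311264038086), 8.019122123718262)
0.62 ((521.6739501953125, -16.110843658447266), (86.38063049316406, 112.20448303222656), 79.957763671875)
```

View pics/s2.png

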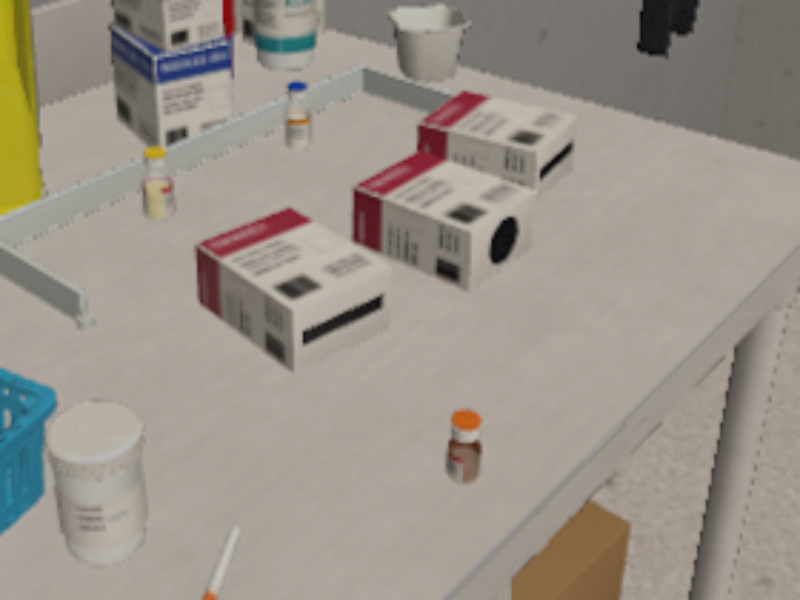

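View pics/t2.png

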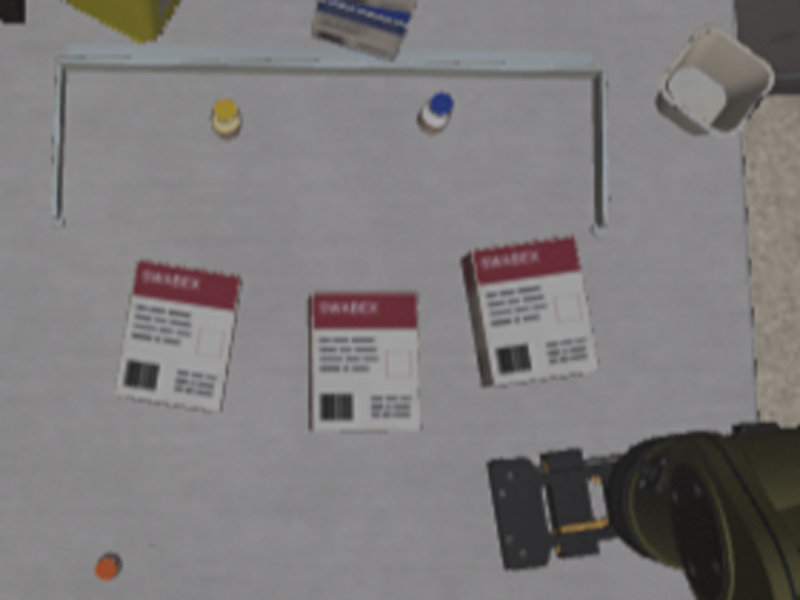

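Request:
play_rows --translation '[[0,0,0.033],[0,0,0.033],[0,0,0.033],[0,0,0.033],[-0.014,0,0],[-0.014,0,0],[-0.014,0,0],[-0.014,0,0],[0,0,0]]' --delta_rot '[[0,0,0],[0,0,0],[0,0,0],[0,0,0],[0,0,0],[0,0,0],[0,0,0],[0,0,0],[0,0,0]]' --grip '[0,0,0,0,0,0,0,0,0]'

```text
clock: 13.2
tool_pos: [0.4687, -0.3111, 0.0758]
eef_rot: [-0.07, 0.998, -0.002, 0.001]
contact_force: [0.1, 0.0, -0.8]
opening: 0.502
finger_force: 0.0
```

Request:
play_rows --translation '[[-0.008,0.001,0],[-0.01,0.0004,0],[-0.01,0.0004,0],[-0.01,0.0004,0],[-0.01,0.0004,0],[-0.01,0.0004,0],[-0.01,0.0004,0],[-0.01,0.0004,0],[-0.01,0.0004,0],[-0.01,0.0004,0],[-0.01,0,0],[-0.01,0,0],[-0.01,0,0],[0,0,0],[0.02,0,0],[0.02,0,0],[0.02,0,-0.02],[0,0,-0.04],[0,0,-0.04]]' --delta_rot '[[0,0,0],[0,0,1],[0,0,1],[0,0,1],[0,0,1],[0,0,1],[0,0,1],[0,0,1],[0,0,1],[0,0,1],[0,0,0],[0,0,0],[0,0,0],[0,0,0],[0,0,0],[0,0,0],[0,0,0],[0,0,0],[0,0,0]]' --grip '[0,0,0,0,0,0,0,0,0,0,0,0,0,0,0,0,0,0,0]'

```text
clock: 15.58
tool_pos: [0.5334, -0.2988, 0.176]
eef_rot: [0.009, 1.0, -0.002, -0.001]
contact_force: [0.1, -0.0, 0.1]
opening: 0.504
finger_force: 0.0
```

```bash
cat > m.py <<'E'
from h import *
import sys
b=r.snapshot("top");n=sys.argv[1]
cv2.imwrite(f"pics/{n}.png",cv2.resize(b[120:330,200:480],(800,600),interpolation=cv2.INTER_CUBIC))
for d in r.silhouettes("top","carton_a"):
  m=d["pixels"].astype(np.uint8);c=max(cv2.findContours(m,0,cv2.CHAIN_APPROX_NONE)[0],key=len)
  w=unproj("top",c[:,0],0.051)[:,:2]*1000; q=cv2.minAreaRect(w.astype(np.float32)); print(round(d["confidence"],2),q,w.min(0),w.max(0))
E
python3 m.py t3
python3 -c "
from h import *
z=np.array([[67,69],[597,75],[62,222],[595,230]])
print(unproj('top',z/2.857+[200,120],.028).round(4))"
```

```text
0.93 ((657.0978393554688, -296.43231201171875), (92.43445587158203, 115.24172973632812), 89.44962310791016) [ 599.40603581 -343.15530065] [ 714.87770938 -249.68586093]
0.7 ((522.5213623046875, -15.299964904785156), (87.86198425292969, 110.7849349975586), 80.63150024414062) [462.16670107 -66.0903368 ] [580.86146506  34.00254381]
0.58 ((501.0527038574219, -163.0753173828125), (90.58937072753906, 111.01737976074219), 89.26556396484375) [ 445.74606217 -208.41159308] [ 556.81593824 -117.12972194]
[[ 0.7475  0.0772  0.028 ]
 [ 0.7391 -0.3645  0.028 ]
 [ 0.6181  0.08    0.028 ]
 [ 0.6085 -0.3575  0.028 ]]
```

View pics/t3.png

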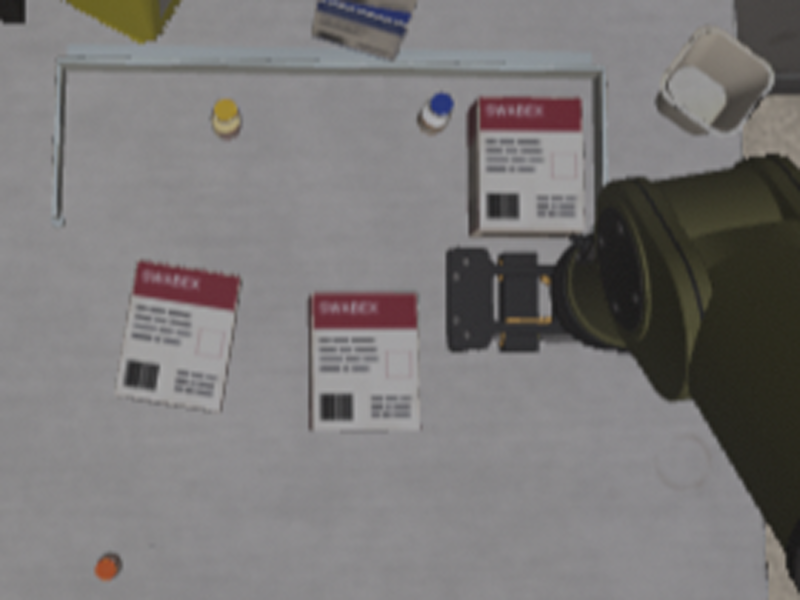

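Request:
play_rows --translation '[[0,0,0.04],[0,0,0.04],[0,0,0.02],[-0.025,0,0],[-0.025,0,0],[-0.008,0,0],[-0.009,0,0],[-0.009,0,0],[0,0,0],[0.02,0,0],[0.02,0,0],[0.02,0,-0.02],[0,0,-0.04],[0,0,-0.04],[0,0,0]]' --delta_rot '[[0,0,0],[0,0,0],[0,0,0],[0,0,0],[0,0,0],[0,0,0],[0,0,0],[0,0,0],[0,0,0],[0,0,0],[0,0,0],[0,0,0],[0,0,0],[0,0,0],[0,0,0]]' --grip '[0,0,0,0,0,0,0,0,0,0,0,0,0,0,0]'

```text
clock: 17.55
tool_pos: [0.5516, -0.2995, 0.1784]
eef_rot: [0.009, 1.0, -0.003, 0.003]
contact_force: [0.4, 0.1, 0.5]
opening: 0.499
finger_force: 0.0
```

Request:
play_rows --translation '[[0.0165,0.0373,0],[0.0165,0.0373,0],[0.0165,0.0373,0],[0.0165,0.0373,0],[0.0165,0.0373,0],[0.0165,0.0373,0],[0.0165,0.0373,0],[0.0165,0.0373,0],[0,0,0.01],[0,0,0.03],[0,0,0.03],[0,0,0.032],[0,0,0]]' --delta_rot '[[0,0,0],[0,0,0],[0,0,0],[0,0,0],[0,0,0],[0,0,0],[0,0,0],[0,0,0],[0,0,8.6],[0,0,0],[0,0,0],[0,0,0],[0,0,0]]' --grip '[0,0,0,0,0,0,0,0,0,0,0,0,0]'

```text
clock: 19.18
tool_pos: [0.4201, -0.0019, 0.1052]
eef_rot: [0.083, 0.996, -0.009, -0.01]
contact_force: [-0.5, 0.7, 0.3]
opening: 0.5
finger_force: 0.0
```

Request:
play_rows --translation '[[-0.012,0,0],[-0.012,0,0],[0,0,0.015],[0,0,0.015],[0,0,0]]' --delta_rot '[[0,0,0],[0,0,0],[0,0,0],[0,0,0],[0,0,0]]' --grip '[0,0,0,0,0]'

```text
clock: 19.8
tool_pos: [0.4438, -0.0062, 0.0758]
eef_rot: [0.082, 0.997, -0.009, -0.009]
contact_force: [-0.3, -0.0, -0.3]
opening: 0.498
finger_force: 0.0
```

```bash
python3 - <<'E'
from h import *
s=r.get_state();print(s["q"].round(3),s["contact_force"].round(1));print(Rot.from_quat(s["eef_rot"]).as_matrix().round(3))
E
```

```text
[-0.054  0.93  -0.072  2.224  1.44   0.074 -0.132] [-0.3 -0.  -0.3]
[[-0.986  0.164 -0.02 ]
 [ 0.164  0.986 -0.017]
 [ 0.017 -0.02  -1.   ]]
```

Request:
play_rows --translation '[[-0.012,0.005,0],[-0.0098,0.0017,-0.0002],[-0.0098,0.0017,-0.0002],[-0.0098,0.0017,-0.0002],[-0.0098,0.0017,-0.0002],[-0.0098,0.0017,-0.0002],[-0.0098,0.0017,-0.0002],[-0.0098,0.0017,-0.0002],[-0.0098,0.0017,-0.0002],[0,0,0]]' --delta_rot '[[0,0,0],[0,0,-1.6],[-0.1,-0.1,-1.6],[-0.2,-0.2,-1.6],[-0.2,-0.2,-1.6],[-0.2,-0.2,-1.6],[-0.2,-0.1,-1.6],[-0.2,-0.1,-1.6],[0,0,-1.6],[0,0,0]]' --grip '[0,0,0,0,0,0,0,0,0,0]'

```text
clock: 21.05
tool_pos: [0.5358, 0.0049, 0.0772]
eef_rot: [-0.028, 1.0, 0.002, -0.001]
contact_force: [-0.1, 0.2, 0.1]
opening: 0.501
finger_force: 0.0
```

```bash
python3 m.py t4; python3 - <<'E'
from h import *
s=r.get_state();print(s["tool_pos"]);print(Rot.from_quat(s["eef_rot"]).as_matrix().round(3))
E
```

```text
0.86 ((649.9283447265625, -3.71142578125), (80.94761657714844, 35.92315673828125), 64.4809799194336) [617.64621113 -34.3146925 ] [657.46149264  39.57661907]
0.55 ((671.1951904296875, -298.0458679199219), (95.10648345947266, 115.44169616699219), 89.57418060302734) [ 613.28574374 -345.44669598] [ 729.21560651 -250.08222138]
0.47 ((737.3395385742188, -157.59716796875), (459.8788757324219, 139.17974853515625), 72.57453918457031) [ 603.83824008 -364.00258744] [762.65067902  79.89562423]
[0.53507808 0.00469004 0.0768736 ]
[[-0.998 -0.057 -0.003]
 [-0.057  0.998  0.003]
 [ 0.003  0.003 -1.   ]]
```

View pics/t4.png

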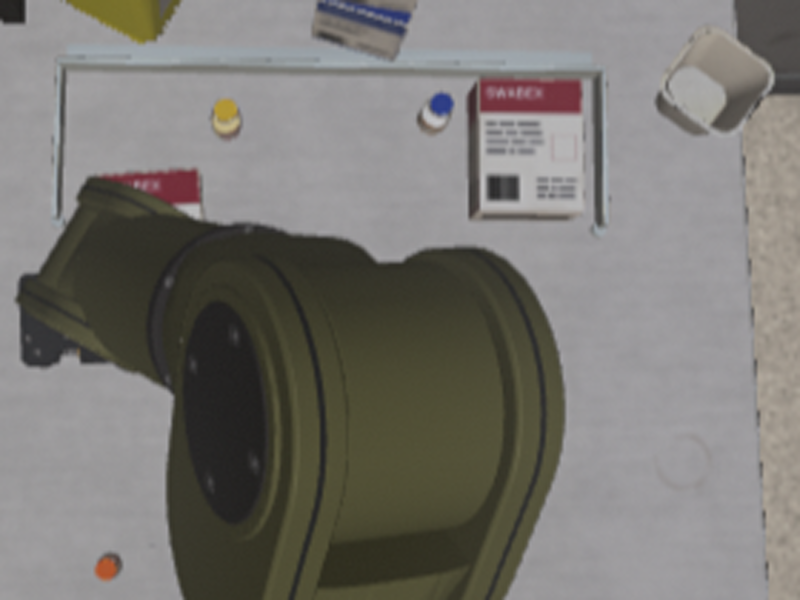

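Request:
play_rows --translation '[[-0.0104,0.0016,0],[-0.0104,0.0016,0],[-0.0104,0.0017,0],[-0.0104,0.0017,0],[-0.0104,0.0018,0],[-0.0104,0.002,0],[-0.0104,0.002,0],[-0.0104,0.002,0],[0,0,0],[0.02,0,0],[0.02,0,0],[0.03,0,-0.02],[0.03,-0.03,-0.04],[0.03,-0.04,-0.04],[0,-0.04,-0.04],[0,-0.04,-0.02],[0,-0.04,0]]' --delta_rot '[[0,0,0],[0,0,0],[0,0,1.1],[0,0,1.1],[0,0,1.1],[0,0,1],[0,0,0],[0,0,0],[0,0,0],[0,0,0],[0,0,0],[0,0,0],[0,0,0],[0,0,0],[0,0,0],[0,0,0],[0,0,0]]' --grip '[0,0,0,0,0,0,0,0,0,0,0,0,0,0,0,0,0]'

```text
clock: 23.28
tool_pos: [0.4869, -0.1673, 0.2371]
eef_rot: [0.009, 1.0, 0.001, 0.001]
contact_force: [0.6, 0.3, -0.0]
opening: 0.499
finger_force: 0.0
```

```bash
python3 m.py t5; python3 -c "
from h import *
b=r.snapshot('scene');cv2.imwrite('pics/s5.png',cv2.resize(b[140:350,150:430],(800,600)))"
```

```text
0.88 ((671.2117309570312, -295.9027404785156), (94.98931121826172, 115.56580352783203), 89.49859619140625) [ 613.27025212 -343.90121354] [ 729.19833299 -247.98563334]
0.61 ((450.9981689453125, -151.92335510253906), (17.993818283081055, 60.15683364868164), 7.7236552238464355) [ 443.59279304 -182.38731049] [ 461.49087883 -121.63182888]
0.57 ((680.5216674804688, 16.975358963012695), (88.29475402832031, 115.83755493164062), 89.5718002319336) [622.35206216 -27.54997525] [738.73690571  60.88509507]
```

View pics/t5.png

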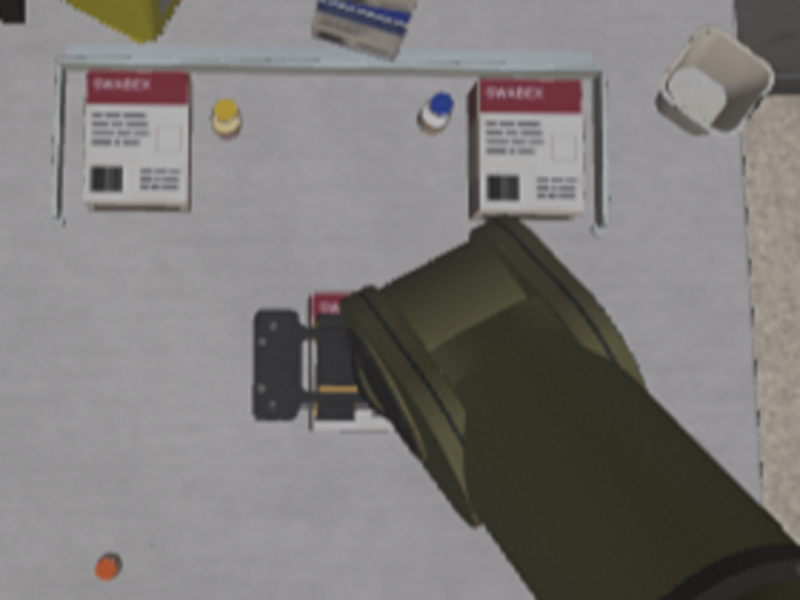

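View pics/s5.png

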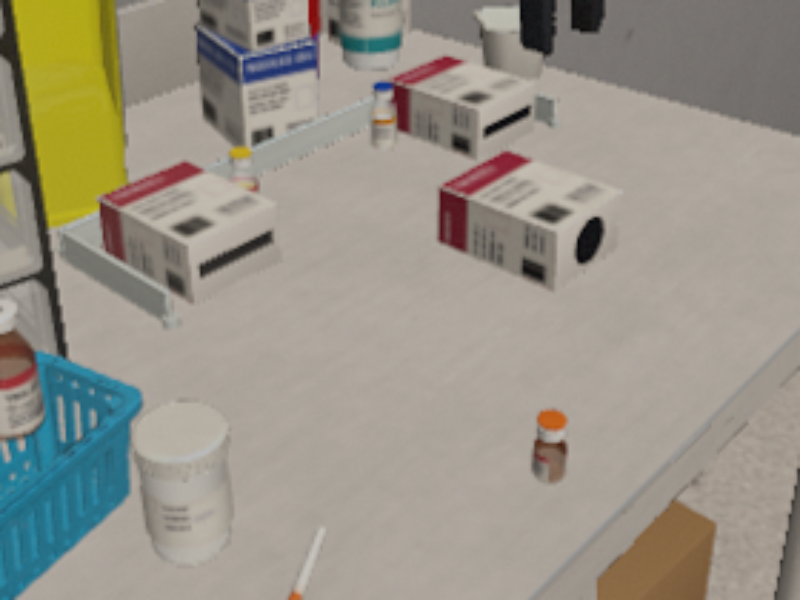

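```bash
python3 -c "
from plant import r
print(r.finish_job())"
```

```text
the job is handed in; nothing more can be done
None
```

The job is handed in: all three cartons were tipped onto their backs first, then the two with bars were slid inside the fence. In the last pictures each was about 10 mm in from the open front, the disc carton was lying outside where it fell, and the vials and pot were upright where they started.

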